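# Dock the sample cups by their tabs and probe them in turn

### The job

Set each sample cup upright in the middle of the reader dock of its own colour, turned so that its rim tab points straight at that dock's reader head. When all the cups that are there stand so, take the probe from its stand and dip its black tip well inside the steel rinse pot, then the cups, red first, then yellow, then blue, then the rinse pot again, about one second each time. Hang the probe back upright in the slot of its stand, leave the pot and the other things about where they stand, and see that the cups are still in place and facing their readers at the end.

Things in the scene. Friction and masses are not known exactly. Their poses are not given: they have to be found in the camera images.
- cup_red: open white plastic sample cup with a red base and a red rim tab; straight round wall, outside diameter 52, wall 3, height 70, floor 10 thick; about 70 g, may be absent. Origin: centre of its underside; z up the axis, x towards the tab (tab 14 wide, 5 thick, at heights 64 to 69, reaching 42 from the axis)
- tab_red (a point): the outer part of the red cup's rim tab, 40 from the cup's axis along its x, at height 66.5
- dock_red: fixed reader dock, red: a flat printed white mat of 92 diameter, flush with the table, with a red ring of 80 outside and 60 inside diameter; a white reader head, a block 24 x 34 and 24 high with a red stripe on top, stands 56 to 80 from the centre. Origin: centre of the ring on the table top; z up, x towards the reader head
- mark_red (a point): black window of the red dock's reader head, 56 from the ring's centre along the dock's x, at height 14: what the tab must point at
- cup_yellow: open white plastic sample cup with a yellow base and a yellow rim tab; straight round wall, outside diameter 52, wall 3, height 70, floor 10 thick; about 70 g, may be absent. Origin: centre of its underside; z up the axis, x towards the tab (tab 14 wide, 5 thick, at heights 64 to 69, reaching 42 from the axis)
- tab_yellow (a point): the outer part of the yellow cup's rim tab, 40 from the cup's axis along its x, at height 66.5
- dock_yellow: fixed reader dock, yellow: a flat printed white mat of 92 diameter, flush with the table, with a yellow ring of 80 outside and 60 inside diameter; a white reader head, a block 24 x 34 and 24 high with a yellow stripe on top, stands 56 to 80 from the centre. Origin: centre of the ring on the table top; z up, x towards the reader head
- mark_yellow (a point): black window of the yellow dock's reader head, 56 from the ring's centre along the dock's x, at height 14: what the tab must point at
- cup_blue: open white plastic sample cup with a blue base and a blue rim tab; straight round wall, outside diameter 52, wall 3, height 70, floor 10 thick; about 70 g, may be absent. Origin: centre of its underside; z up the axis, x towards the tab (tab 14 wide, 5 thick, at heights 64 to 69, reaching 42 from the axis)
- tab_blue (a point): the outer part of the blue cup's rim tab, 40 from the cup's axis along its x, at height 66.5
- dock_blue: fixed reader dock, blue: a flat printed white mat of 92 diameter, flush with the table, with a blue ring of 80 outside and 60 inside diameter; a white reader head, a block 24 x 34 and 24 high with a blue stripe on top, stands 56 to 80 from the centre. Origin: centre of the ring on the table top; z up, x towards the reader head
- mark_blue (a point): black window of the blue dock's reader head, 56 from the ring's centre along the dock's x, at height 14: what the tab must point at
- stand: fixed probe stand: grey base 100 x 80 x 8, two white end walls (at x = +-30, 10 thick, 56 wide, up to height 115) and two rails along x at the top (12 wide at y = +-19, upper face at height 115) that leave between them a slot 50 long in x and 26 wide in y, open above. Origin: centre of its underside
- probe: rigid probe, 149 long, about 90 g: round stem of 10 diameter up to 95 from the tip (lowest 24 black), blue shoulder plate 30 (x) x 50 (y) x 8 at 95 to 103, white grip block 26 (x) x 20 (y) from 103 to 149. Origin: end of the tip; z up the stem. Hung in the stand, the shoulder lies across the slot on the rails and the origin is 20 above the table under the stand's centre
- rinse_pot: open round steel pot, outside diameter 68 at the foot and 72 at the rim, wall 4, height 55, floor 8 thick, about 0.5 kg, loose. Origin: centre of its underside
- bottle: bystander: clear bottle with blue cap, diameter 60, height 150. Origin: centre of its underside
- jar: bystander: amber jar, diameter 64, height 70. Origin: centre of its underside
- timer: bystander: yellow bench timer 70 x 70 x 30. Origin: centre of its underside

How it is judged:
By the outcome, as a careful person would: the job done as asked, in the order asked, and still so for the second after the job is handed in, with the robot touching nothing.
Of cup_red, cup_yellow, cup_blue only 2 to 3 are there at a start; the rules pass over those that are not, and their reading is None.
At some moment in a run one of cup_red, cup_yellow, cup_blue may be knocked a few centimetres aside while the robot is not near it.
It also fails if it takes over 210 s, if anything falls off the work surface, if the arm or the gripper's body presses on something with over 40 N, if the wrist force passes 120 N, or if a joint passes its speed limit or range.

### The arm

A 6-joint arm with a two-finger parallel gripper is mounted at the origin on the work surface. World frame = base frame: x ahead of the robot, y to its left, z up, the work surface at z = 0. Lengths are in m, angles in rad, forces in N, time in s.
With the tool pointing down it reaches from about 0.275 to 1 m from the base axis. Payload 8.4 kg.
Tool frame: the origin (TCP) lies on the centre line of the jaws, within the pads' length; the fingertips stand 17 mm ahead of it and the grasp point (between the pads) lies 2 mm behind it (bot.tcp_to_tips is the z of the fingertips in the tool frame, in m); z points along the fingers, y is the line along which they close (so a half turn about z gives the same grasp; the last joint's range is limited). The gripper opens to 85 mm and grips with 20 to 120 N. Pads are 22 mm wide; open, the fingers measure 114 mm over their backs; the gripper's body (76 mm by 85 mm) begins 54 mm behind the grasp point. The pads swing forward as they close: fully open they stand 13 mm farther back than shut.
Start: joints at [-1.265, 0.353, 1.633, -0, 1.155, -0.002], TCP at [0.189, -0.596, 0.248] pointing down, gripper open.
Joint ranges: [-2.63, 2.63], [-0.92, 2.1], [0.06, 2.66], [-1.3, 4.44], [0, 2.69], [-3.02, 3.02]. Speed limits (rad/s): [2.22, 2.22, 2.79, 3.14, 3.14, 3.14].

### API

Orientations are given as a unit quaternion [x, y, z, w].
In Python, from workcell import bot, hand, kinematics, get_obs, vision, hand_in gives the robot as it stands. The module is installed in compiled form; this text tells all that it offers. Calls block until the motion is done:
- bot.reach(position, orientation): joint-space move of the TCP to a pose.
- bot.servo_line(position, ori=None, velocity=0.15): straight line of the TCP; ori=None keeps the orientation; velocity is the mean speed in m/s.
- bot.goto_joints(angles): joint-space move.
- hand.move_gripper(opening, strength=None): finger opening in m; strength is the grip in N (None keeps the last); returns when the fingers have stopped.
- bot.dwell(seconds).
- kinematics.solve_ik(position, orientation): joint angles nearest the present ones, or None.
- get_obs(): the state.
- vision.read_camera(name): name is "scene" or "top" or "wrist"; returns a dict with "frame" (400x640x3 uint8, red, green, blue), "intrinsics" (3x3 intrinsics, pixels), "view" (4x4, takes a point from world to camera coordinates). Camera axes: x right, y down, z forward; pixel columns grow to the right and rows downward; lengths in m; the calibration is good to about 2 mm. A picture is of the moment at which its call begins. There is no depth.
A pose or a line that the arm cannot do raises bot.IKError and nothing moves.
- hand_in(): hands the job in; it is judged then, once.
The state is a dict: "time_s": time; "joint_pos": joint angles; "joint_vel": joint speeds; "joint_efforts": joint torques, N m; "position": TCP position; "orientation": TCP orientation; "wrist_force": force on the tool from outside, world axes, zero at the start; "ft_torque": the same for the moment, N m; "gripper_width": finger opening in m; "grip_force": force on a finger pad.
Only numpy, scipy, OpenCV 4.12 (cv2) and the standard library are available. Lean on these libraries where they do the work, as an engineer would, in place of code of your own. Each camera call takes 0.05 s, during which the arm holds its last target. There are 200 camera calls.

## Working session

There is one attempt and no reset: what is moved stays moved. The work goes in short steps, each a Python script; the robot and the scene stay as the last script left them, time stands still between calls to the robot, and variables do not carry over. Pictures are saved under pics/ and viewed, at most 14 in all, crops included, and the job is handed in when it is done.

```bash
mkdir -p pics; ls; python3 - <<'E'
from workcell import bot,vision,get_obs
import cv2,numpy as np
for n in("scene","top","wrist"):
    d=vision.read_camera(n);cv2.imwrite(f"pics/{n}0.png",d["frame"][...,::-1]);V=d["view"]
    print(n,np.round(d["intrinsics"],1).tolist(),np.round(V,4).tolist(),"cam",np.round(-V[:3,:3].T@V[:3,3],3))
print(get_obs(),bot.tcp_to_tips)
E
```

```text
pics
scene [[463.6, 0.0, 320.3], [0.0, 463.6, 205.3], [0.0, 0.0, 1.0]] [[-0.6649, 0.7469, 0.0072, 0.3319], [0.605, 0.5442, -0.5812, -0.2734], [-0.438, -0.3821, -0.8137, 1.6343], [0.0, 0.0, 0.0, 1.0]] cam [1.102 0.525 1.169]
top [[514.9, 0.0, 322.5], [0.0, 514.9, 197.8], [0.0, 0.0, 1.0]] [[0.0085, -0.9998, -0.0154, -0.0013], [-0.9969, -0.0073, -0.0785, 0.4917], [0.0784, 0.016, -0.9968, 1.3379], [0.0, 0.0, 0.0, 1.0]] cam [ 0.385 -0.019  1.372]
wrist [[277.6, 0.0, 323.9], [0.0, 277.6, 196.1], [0.0, 0.0, 1.0]] [[0.3036, -0.9528, -0.0019, -0.6245], [-0.9203, -0.2937, 0.2585, -0.0353], [-0.2469, -0.0768, -0.966, 0.3786], [0.0, 0.0, 0.0, 1.0]] cam [ 0.251 -0.576  0.374]
{'time_s': 0.15, 'joint_pos': array([-1.26540080e+00,  3.53497822e-01,  1.63391428e+00, -2.80313947e-05,
        1.15521165e+00, -2.40745386e-03]), 'joint_vel': array([ 0.00265703, -0.00142206, -0.00180807, -0.00088047,  0.00010458,
        0.00018138]), 'joint_efforts': array([ 6.70152422e-04, -6.05635786e+01, -3.42339206e+01,  5.86746182e-05,
        6.11138530e-03,  1.96518522e-05]), 'position': array([ 0.18924427, -0.59532272,  0.24774964]), 'orientation': array([ 9.88179523e-01,  1.53300244e-01, -9.04772055e-05, -5.07710042e-04]), 'wrist_force': array([ 0.66617232,  0.13373729, -0.66230916]), 'ft_torque': array([ 0.0172651 ,  0.05286385, -0.00158146]), 'grip_force': 0.0, 'gripper_width': 0.08537986305884761} 0.017
```

View pics/top0.png

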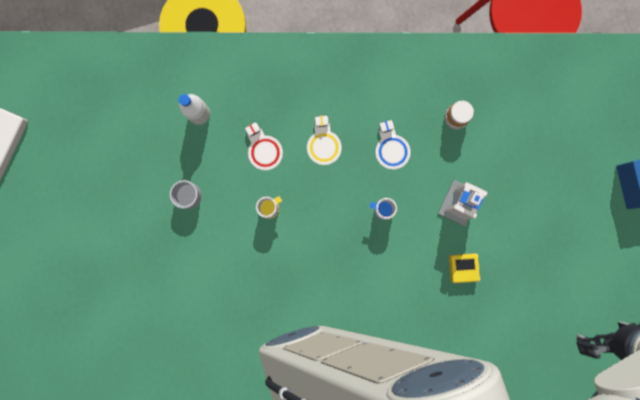

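View pics/scene0.png

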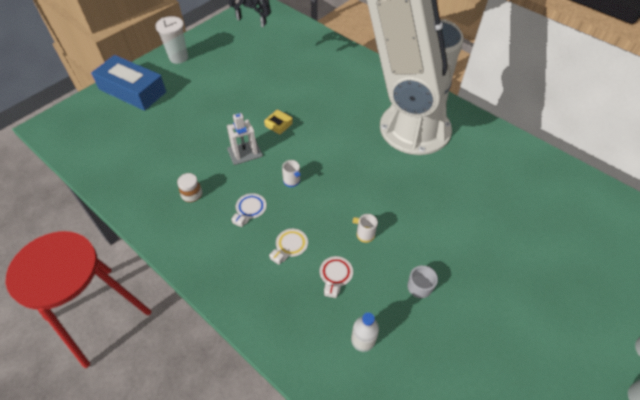

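Red, yellow and blue rings are in the top view at (265,153), (324,147) and (393,152). The yellow cup is at (267,207) with its tab to the upper right, and the blue cup at (386,209) with its tab to the left. No red cup is visible so far. The pot is at (185,195) and the stand with probe at (463,203). Next I'll look from above with the wrist camera.

```bash
cat > h.py <<'E'
from workcell import bot,hand,kinematics,get_obs,vision,hand_in
import numpy as np,cv2,pickle
def q(yaw): return [np.cos(yaw/2),np.sin(yaw/2),0,0]
def snap(n,name=None):
    d=vision.read_camera(n); d={k:np.array(d[k]) for k in("frame","intrinsics","view")}
    if name: cv2.imwrite(f"pics/{name}.png",d["frame"][...,::-1]); pickle.dump(d,open(f"pics/{name}.pkl","wb"))
    return d
def load(name): return pickle.load(open(f"pics/{name}.pkl","rb"))
def ray(d,px):
    V=d["view"];r=np.linalg.inv(d["intrinsics"])@np.array([px[0],px[1],1.]);R=V[:3,:3]
    v=R.T@r; return -R.T@V[:3,3],v/np.linalg.norm(v)
def plane(d,px,z):
    c,v=ray(d,px); return c+v*(z-c[2])/v[2]
def tri(obs):   # [(d,px),..] -> point, rms miss
    A=0;b=0;L=[ray(d,p) for d,p in obs]
    for c,v in L: M=np.eye(3)-np.outer(v,v);A=A+M;b=b+M@c
    X=np.linalg.solve(A,b);return X,np.sqrt(np.mean([np.sum(((np.eye(3)-np.outer(v,v))@(X-c))**2) for c,v in L]))
def proj(d,X):
    p=d["intrinsics"]@(d["view"][:3,:3]@np.asarray(X)+d["view"][:3,3]);return p[:2]/p[2]
E
python3 - <<'E'
from h import *
for i,p in enumerate([(.47,-.27,.3),(.47,-.03,.3),(.47,.22,.3)]):
    bot.reach(p,q(np.pi/2)); bot.dwell(.2); snap("wrist",f"w{i}")
    if i==0: snap("top","t1")
    if i==1: snap("scene","s1")
print(get_obs()["time_s"])
v=np.vstack([np.hstack([cv2.resize(cv2.imread(f"pics/{a}.png"),(400,250)) for a in r]) for r in(("w0","w1"),("w2","s1"))])
cv2.imwrite("pics/m.png",v)
E
```

```text
4.525
```

View pics/m.png

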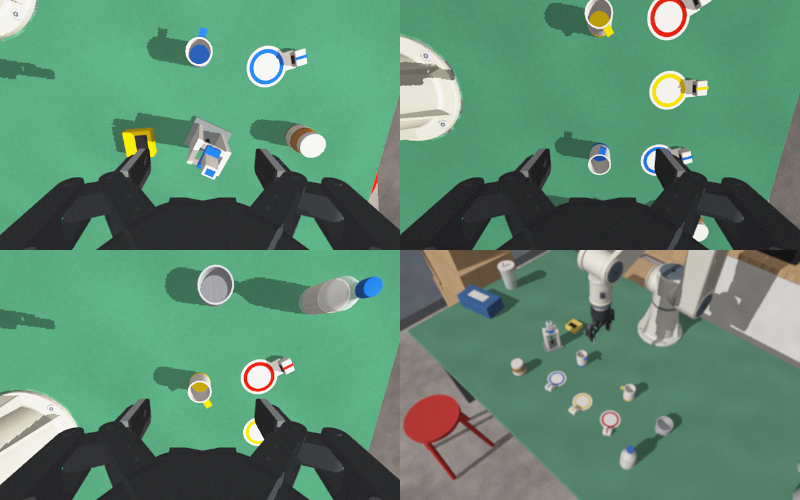

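View pics/w1.png

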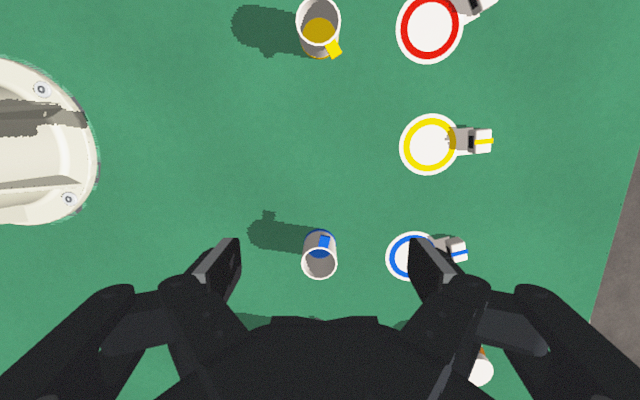

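The wrist views show image right = +x and up = +y. In w1 the yellow cup is at (320,28) with tab at (334,50), the blue cup at (319,257) with tab at (324,241), and the three rings at (430,28), (428,144), (412,256). There is no red cup. Next I'll measure by colour and circle fits.

```bash
cat >> h.py <<'E'
H={"red":[(0,6),(174,180)],"yellow":[(22,34)],"blue":[(100,120)]}
def cmask(d,c):
    h=cv2.cvtColor(d["frame"],cv2.COLOR_RGB2HSV);m=0
    for a,b in H[c]: m=m|cv2.inRange(h,(a,120,90),(b,255,255))
    return m
def blobs(m,amin=12):
    n,l,s,c=cv2.connectedComponentsWithStats(m)
    return [(s[i,4],c[i],l==i) for i in range(1,n) if s[i,4]>=amin]
def circ(P,r=None,tol=.0012,it=2000,seed=0):   # RANSAC circle of points (N,2); r=(lo,hi)
    g=np.random.default_rng(seed);best=(0,)
    for _ in range(it):
        a=P[g.choice(len(P),3,False)];A=np.c_[2*a,np.ones(3)]
        if abs(np.linalg.det(A))<1e-9: continue
        s=np.linalg.solve(A,(a**2).sum(1));R=np.sqrt(max(0,s[2]+s[0]**2+s[1]**2))
        if not r[0]<R<r[1]: continue
        k=abs(np.hypot(*(P-s[:2]).T)-R)<tol
        if k.sum()>best[0]: best=(k.sum(),k)
    if best[0]<6: return None
    B=P[best[1]];s=np.linalg.lstsq(np.c_[2*B,np.ones(len(B))],(B**2).sum(1),rcond=None)[0]
    return s[:2],np.sqrt(s[2]+s[0]**2+s[1]**2),best[0]
def objmask(d):  # not the green cloth
    h=cv2.cvtColor(d["frame"],cv2.COLOR_RGB2HSV)
    return 255-cv2.inRange(h,(60,60,20),(95,255,255))
def rim(d,xy,z,r,win=.06):
    """circle at height z near xy from the outer silhouette: (centre, radius, inliers)"""
    u=proj(d,[*xy,z]);m=objmask(d);cs,_=cv2.findContours(m,cv2.RETR_LIST,cv2.CHAIN_APPROX_NONE)
    P=np.vstack([c[:,0] for c in cs]).astype(float);P=P[(np.hypot(*(P-u).T)<90)&(P[:,0]>1)&(P[:,1]>1)&(P[:,0]<638)&(P[:,1]<398)]
    W=np.array([plane(d,p,z)[:2] for p in P]);W=W[np.hypot(*(W-xy).T)<win]
    return circ(W,(r-.004,r+.004))
E
python3 - <<'E'
from h import *
D={n:load(n) for n in("w0","w1","w2")}
for n,d in D.items():
    for c in H:
        for a,p,_ in blobs(cmask(d,c)): print(n,c,a,np.round(p),"z0",np.round(plane(d,p,0)[:2],4),"z.024",np.round(plane(d,p,.024)[:2],4),"z.069",np.round(plane(d,p,.069)[:2],4))
for n,d in D.items():
    for nm,xy,z,r in(("yel",(.45,.135),.07,.026),("blu",(.45,-.18),.07,.026),("pot",(.48,.36),.055,.036)):
        u=proj(d,[*xy,z])
        if 0<u[0]<640 and 0<u[1]<270:
            try:
                f=rim(d,xy,z,r);print(n,nm,np.round(f[0],4),round(f[1],4),f[2])
            except Exception as e: print(n,nm,e)
cr=[("w0",330,260,80),("w1",320,35,50),("w1",320,257,50),("w2",320,225,50)]
o=[]
for n,x,y,s in cr:
    f=cv2.copyMakeBorder(cv2.imread(f"pics/{n}.png"),80,80,80,80,0);o.append(cv2.resize(f[y+80-s:y+80+s,x+80-s:x+80+s],(300,300),interpolation=0))
cv2.imwrite("pics/c.png",np.vstack([np.hstack(o[:2]),np.hstack(o[2:])]))
E
```

```text
w0 red 129 [600. 292.] z0 [ 0.9504 -0.4938] z.024 [ 0.9233 -0.4776] z.069 [ 0.8725 -0.4472]
w0 yellow 1559 [222. 225.] z0 [ 0.3015 -0.368 ] z.024 [ 0.311  -0.3589] z.069 [ 0.3287 -0.3418]
w0 blue 194 [324.  52.] z0 [ 0.4689 -0.1113] z.024 [ 0.4689 -0.1167] z.069 [ 0.4689 -0.1267]
w0 blue 765 [319.  87.] z0 [ 0.4609 -0.1569] z.024 [ 0.4614 -0.1597] z.069 [ 0.4622 -0.1649]
w0 blue 911 [426. 106.] z0 [ 0.6179 -0.1832] z.024 [ 0.6095 -0.1845] z.069 [ 0.5938 -0.1869]
w0 blue 92 [481.  91.] z0 [ 0.6958 -0.1638] z.024 [ 0.683  -0.1662] z.069 [ 0.659  -0.1707]
w0 blue 446 [336. 246.] z0 [ 0.4878 -0.4057] z.024 [ 0.4868 -0.3945] z.069 [ 0.4848 -0.3734]
w0 blue 140 [335. 276.] z0 [ 0.4883 -0.4622] z.024 [ 0.4872 -0.4478] z.069 [ 0.4852 -0.4207]
w1 red 1052 [429.  29.] z0 [0.6132 0.1559] z.024 [0.6051 0.149 ] z.069 [0.5899 0.1361]
w1 yellow 611 [318.  30.] z0 [0.4615 0.1551] z.024 [0.462  0.1483] z.069 [0.4628 0.1354]
w1 yellow 253 [330.  50.] z0 [0.4777 0.13  ] z.024 [0.4772 0.1245] z.069 [0.4764 0.1143]
w1 yellow 877 [429. 144.] z0 [0.6286 0.0017] z.024 [0.6197 0.0035] z.069 [0.6029 0.0068]
w
[... 690 characters left out ...]
[0.6049 0.1664] z.069 [0.5898 0.1795]
w2 red 72 [460. 187.] z0 [0.684 0.185] z.024 [0.6719 0.1905] z.069 [0.6493 0.2009]
w2 yellow 63 [320. 199.] z0 [0.4625 0.1641] z.024 [0.4629 0.1709] z.069 [0.4637 0.1834]
w2 yellow 293 [319. 219.] z0 [0.4619 0.1313] z.024 [0.4624 0.1398] z.069 [0.4632 0.1559]
w2 yellow 122 [332. 246.] z0 [0.4831 0.0835] z.024 [0.4823 0.0948] z.069 [0.4809 0.1158]
w2 yellow 259 [402. 294.] z0 [ 0.6065 -0.0076] z.024 [0.5988 0.0088] z.069 [0.5843 0.0395]
w2 blue 1159 [590.  60.] z0 [0.8433 0.3673] z.024 [0.8222 0.3625] z.069 [0.7828 0.3537]
w0 blu [ 0.4615 -0.1614] 0.0263 104
w1 yel [0.4624 0.1436] 0.026 71
w2 yel [0.4626 0.1451] 0.0259 62
w2 pot [0.4946 0.3606] 0.0357 147
```

View pics/c.png

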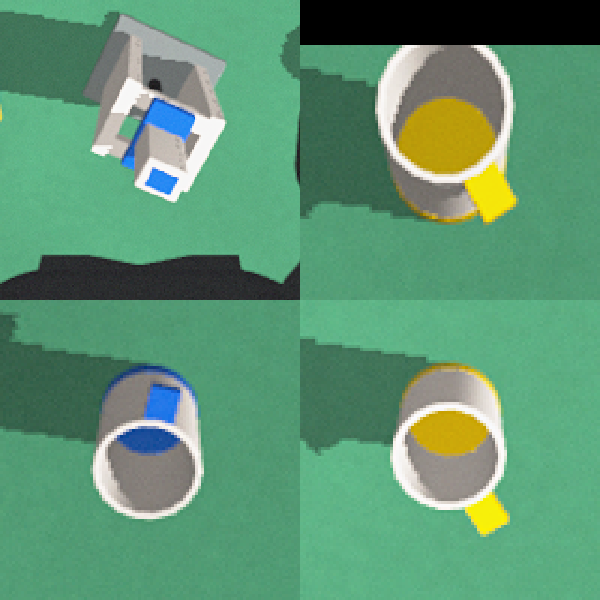

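The crops confirm the fits: rim circles of radius 26 mm at z = 70 mm agree between views. The probe block's top blue patch is at about w0 (335,276), and the stand is turned. Next: ring fits, height checks, then pick and place both cups.

```bash
cat >> h.py <<'E'
def near(d,c,X,amin=40,tol=14):
    u=proj(d,X);b=[x for x in blobs(cmask(d,c),amin) if np.hypot(*(x[1]-u))<tol]
    return min(b,key=lambda x:np.hypot(*(x[1]-u))) if b else None
def dock(d,c,guess,head):
    m=cmask(d,c);p=np.argwhere(m)[:,::-1];W=np.array([plane(d,x,0)[:2] for x in p]);W=W[np.hypot(*(W-guess).T)<.055]
    cs,_=cv2.findContours(m,cv2.RETR_LIST,cv2.CHAIN_APPROX_NONE)
    P=np.vstack([x[:,0] for x in cs]);E=np.array([plane(d,x,0)[:2] for x in P]);E=E[np.hypot(*(E-guess).T)<.055]
    f=circ(E,(.0375,.042));b=near(d,c,[*head,.024],30);h=plane(d,b[1],.024)[:2]
    v=h-f[0];return f,h,np.hypot(*v),np.arctan2(v[1],v[0])
def pick(xy,yaw,z=.045):
    bot.reach([*xy,.16],q(yaw));bot.servo_line([*xy,z],velocity=.12)
    hand.move_gripper(0.03,30);o=get_obs();bot.servo_line([*xy,.13],velocity=.15);return o["gripper_width"],o["grip_force"]
def place(xy,yaw,z=.0465):
    bot.reach([*xy,.13],q(yaw));bot.servo_line([*xy,z],velocity=.08);bot.dwell(.2)
    hand.move_gripper(.085);bot.servo_line([*xy,.16],velocity=.15)
E
cat > go.py <<'E'
from h import *
w0,w1,w2=[load(n) for n in("w0","w1","w2")]
print("tab tri",*tri([(w0,near(w0,"blue",[.469,-.127,.069])[1]),(w1,near(w1,"blue",[.469,-.127,.069])[1])]),*tri([(w1,np.array([330,50])),(w2,near(w2,"yellow",[.481,.116,.069])[1])]))
DY=dock(w1,"yellow",(.625,.001),(.696,.007));DB=dock(w0,"blue",(.615,-.183),(.683,-.166))
s0,s1=near(w0,"blue",[.683,-.166,.024],30)[1],near(w1,"blue",[.683,-.166,.024],30)[1];print("head tri",*tri([(w0,s0),(w1,s1)]))
print(DY,DB)
E
python3 go.py
python3 - <<'E'
from h import *   # ring height check: same ring seen from two views (blue w0/t1, yellow w1/t1, red w1/w2)
w0,w1,w2,t=[load(n) for n in("w0","w1","w2","t1")]
def ringpx(d,c,g):
    p=proj(d,[*g,0]);m=cmask(d,c);cs=[k[:,0] for k in cv2.findContours(m,cv2.RETR_LIST,cv2.CHAIN_APPROX_NONE)[0]]
    P=np.vstack(cs);E=np.array([plane(d,x,0)[:2] for x in P]);E=E[np.hypot(*(E-g).T)<.055];f=circ(E,(.0375,.043),tol=.0025);return None if f is None else (proj(d,[*f[0],0]),f)
for n,c,g,A,B in(("r","red",(.613,.157),w1,w2),("y","yellow",(.625,.001),w1,t),("b","blue",(.615,-.183),w0,t)):
    a,b=ringpx(A,c,g),ringpx(B,c,g)
    if a and b: print(n,tri([(A,a[0]),(B,b[0])]),a[1],b[1])
E
```

```text
tab tri [ 0.46886395 -0.12664296  0.06869486] 2.944846026943648e-05 [0.47873178 0.1150601  0.06734875] 0.0022167777906259537
head tri [ 0.68269027 -0.16623662  0.02468244] 5.594448318263082e-05
((array([6.28609757e-01, 1.40109187e-05]), np.float64(0.03882986076100347), np.int64(148)), array([0.69628032, 0.00711641]), np.float64(0.06804226284670456), np.float64(0.10457262929845255)) ((array([ 0.61798176, -0.18476452]), np.float64(0.03859606362302476), np.int64(155)), array([ 0.68299015, -0.16617097]), np.float64(0.06761516218710924), np.float64(0.27858016641541905))
r (array([6.13050693e-01, 1.58009928e-01, 5.05576536e-04]), np.float64(3.469453420100807e-05)) (array([0.61318446, 0.15815481]), np.float64(0.0385758838691343), np.int64(154)) (array([0.61325758, 0.15785793]), np.float64(0.03847996848974838), np.int64(136))
y (array([ 6.30883323e-01,  2.44620476e-04, -5.20596345e-03]), np.float64(0.0007153265444692792)) (array([6.28609757e-01, 1.40109187e-05]), np.float64(0.03882986076100347), np.int64(148)) (array([0.630272 , 0.0008127]), np.float64(0.03661447584127253), np.int64(77))
b (array([ 0.61898439, -0.18440415, -0.00343389]), np.float64(0.0002662040227526383)) (array([ 0.61798176, -0.18476452]), np.float64(0.03859606362302476), np.int64(155)) (array([ 0.61821301, -0.18379657]), np.float64(0.03625306855828217), np.int64(78))
```

Heights check out: tabs at about 68 mm, heads at 24.7 mm, rings at about 0, head distance 68 mm. Now the cups.

```bash
python3 - <<'E'
from h import *
pi=np.pi
yc=np.array([.4625,.1443]); bc=np.array([.4615,-.1614])
yt=np.arctan2(-.0287,.0178); btb=np.arctan2(.0348,.0074)
print(pick(yc,yt+pi)); place([.6287,.0002],.1046+pi)
d=snap("top");f=near(d,"blue",[.469,-.127,.069],4,12);print("blue tab top",f and plane(d,f[1],.069))
print(pick(bc,btb)); place([.618,-.1846],.2786)
bot.reach([.55,-.24,.3],q(pi/2));bot.dwell(.2);d=snap("wrist","w3")
bot.reach([.55,-.05,.3],q(pi/2));bot.dwell(.2);d=snap("wrist","w4");print(get_obs()["time_s"])
cv2.imwrite("pics/c2.png",np.hstack([cv2.resize(cv2.imread(f"pics/{n}.png")[:300],(400,188)) for n in("w3","w4")]))
E
```

```text
(0.05206184857177772, 30.180671699345112)
blue tab top [ 0.47086597 -0.12544934  0.069     ]
(0.052320750164874474, 30.273456126451492)
21.475
```

View pics/c2.png

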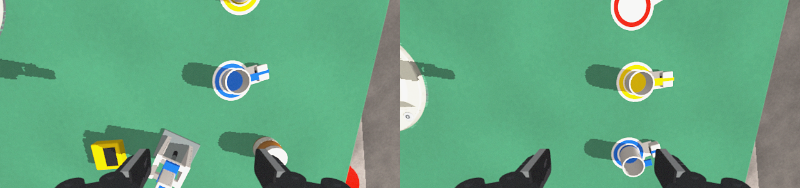

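Both cups stand in their docks. I'll zoom in to check centring and tab direction.

```bash
python3 - <<'E'
from h import *
o=[]
for n,c,X in(("w3","b",(.63,-.185,.05)),("w4","y",(.64,0,.05))):
    d=load(n);x,y=proj(d,X).astype(int);f=d["frame"][y-40:y+40,x-40:x+40,::-1];o.append(cv2.resize(f,(400,400),interpolation=0));print(n,x-40,y-40)
cv2.imwrite("pics/c3.png",np.hstack(o))
E
```

```text
w3 345 89
w4 352 92
```

View pics/c3.png

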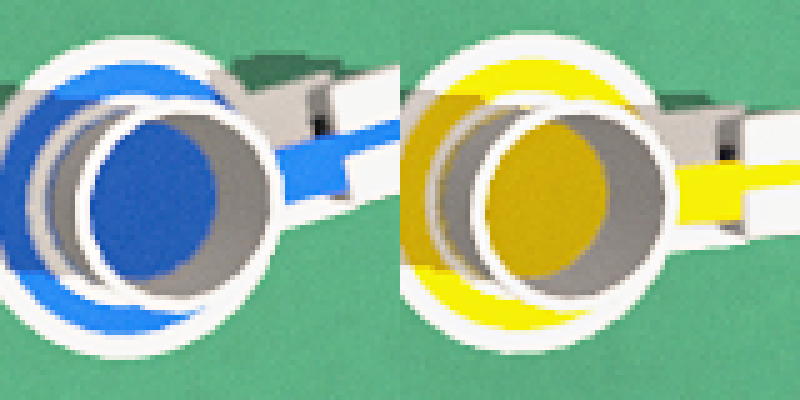

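```bash
cat >> h.py <<'E'
DK={"yellow":(np.array([.6287,.0002]),.1046),"blue":(np.array([.618,-.1846]),.2786)}
def cupat(d,c,xy,ang=None):
    """cup in view d near xy: inner rim circle (r .023 at z .07) and tab angle"""
    wh=(d["frame"].min(2)<205).astype(np.uint8);u=proj(d,[*xy,.07])
    lab=cv2.connectedComponents(wh,connectivity=4)[1]
    yy,xx=[int(round(t)) for t in u[::-1]]
    m=(lab==lab[yy,xx]).astype(np.uint8)
    P=cv2.findContours(m,cv2.RETR_EXTERNAL,cv2.CHAIN_APPROX_NONE)[0];P=max(P,key=len)[:,0]
    W=np.array([plane(d,p,.07)[:2] for p in P]);f=circ(W[np.hypot(*(W-xy).T)<.05],(.019,.027))
    T=np.array([plane(d,p,.069)[:2] for p in np.argwhere(cmask(d,c))[:,::-1]])-f[0]
    r=np.hypot(*T.T);a=np.arctan2(T[:,1],T[:,0])
    k=(r>.029)&(r<.040)
    if ang is not None: k&=abs((a-ang+np.pi)%(2*np.pi)-np.pi)<.5
    v=T[k].mean(0);return f[0],f[1],f[2],np.arctan2(v[1],v[0]),k.sum()
E
python3 - <<'E'
from h import *
for n in("w3","w4"):
  for c,(xy,a) in DK.items():
    try:
        f=cupat(load(n),c,xy,a);e=f[0]-xy;print(n,c,np.round(e*1e3,1),"r",round(f[1],4),f[2],"dyaw deg",np.degrees(f[3]-a).round(1),f[4])
    except Exception as e: print(n,c,repr(e)[:80])
E
```

```text
w3 yellow [  6.9 -60. ] r 0.0168 22 dyaw deg nan 0
w3 blue [1.3 0. ] r 0.022 102 dyaw deg -0.2 104
w4 yellow [-1.1 -0.6] r 0.022 102 dyaw deg -0.3 111
w4 blue [1.7 0.2] r 0.0217 76 dyaw deg 0.2 84h.py:77: RuntimeWarning: Mean of empty slice.
  v=T[k].mean(0);return f[0],f[1],f[2],np.arctan2(v[1],v[0]),k.sum()
  ret = um.true_divide(
```

Centring is within 1.7 mm and yaw within 0.3°. Now the probe, from two nearer views.

```bash
python3 - <<'E'
from h import *
o=[]
for i,p in enumerate([(.47,-.44,.3),(.47,-.34,.32)]):
    bot.reach(p,q(np.pi/2));bot.dwell(.2);d=snap("wrist",f"p{i}")
    for a,c,m in blobs(cmask(d,"blue"),30):
        r=cv2.minAreaRect(np.argwhere(m)[:,::-1].astype(np.float32));print(i,a,c.round(1),"z169",plane(d,c,.169)[:2].round(4),"z123",plane(d,c,.123)[:2].round(4),[np.round(t,1) for t in r])
    x,y=proj(d,(.48,-.38,.12)).astype(int);print(x,y);x=max(60,x);y=max(60,y)
    o.append(cv2.resize(cv2.imread(f"pics/p{i}.png")[y-60:y+60,x-60:x+60],(400,400),interpolation=0))
cv2.imwrite("pics/c4.png",np.hstack(o))
d=snap("top","t2");
for c in DK: b=near(d,c,[*(DK[c][0]+.034*np.array([np.cos(DK[c][1]),np.sin(DK[c][1])])),.069],4,15);print(c,b and b[0])
E
```

```text
0 157 [434.6   2.2] z169 [ 0.559  -0.2808] z123 [ 0.5749 -0.264 ] [array([434.5,   3. ]), array([ 6., 33.]), np.float64(90.0)]
0 296 [342.8  89.1] z169 [ 0.486  -0.3468] z123 [ 0.4889 -0.3418] [array([342.6,  89.3]), array([28.2, 10.7]), np.float64(26.6)]
0 224 [336.2 105. ] z169 [ 0.4804 -0.36  ] z123 [ 0.4823 -0.3574] [array([336.1, 104.8]), array([17., 13.]), np.float64(26.6)]
0 414 [326.9 123.2] z169 [ 0.4724 -0.3756] z123 [ 0.4728 -0.3758] [array([327.2, 122.6]), array([28.6, 16.1]), np.float64(26.6)]
333 127
1 656 [416.7  61. ] z169 [ 0.5537 -0.2223] z123 [ 0.5678 -0.2134] [array([420.5,  58.9]), array([56. , 45.3]), np.float64(67.0)]
1 204 [476.8  36.9] z169 [ 0.6058 -0.2026] z123 [ 0.6285 -0.1904] [array([478. ,  35.3]), array([12.9, 23.5]), np.float64(70.7)]
1 298 [436.5  50.7] z169 [ 0.5709 -0.2138] z123 [ 0.5878 -0.2034] [array([436.5,  51. ]), array([24., 15.]), np.float64(90.0)]
1 38 [414.1  66.9] z169 [ 0.5518 -0.2273] z123 [ 0.5655 -0.2192] [array([414.5,  66.2]), array([25.2,  6.1]), np.float64(56.3)]
1 442 [334.8 186.8] z169 [ 0.4801 -0.3402] z123 [ 0.4819 -0.3508] [array([333.6, 193.8]), array([25. , 41.1]), np.float64(26.6)]
1 146 [335.  205.7] z169 [ 0.4805 -0.3603] z123 [ 0.4824 -0.3743] [array([334.9, 205.7]), array([13.9, 10.3]), np.float64(26.6)]
332 209
yellow 46
blue 44
```

View pics/c4.png

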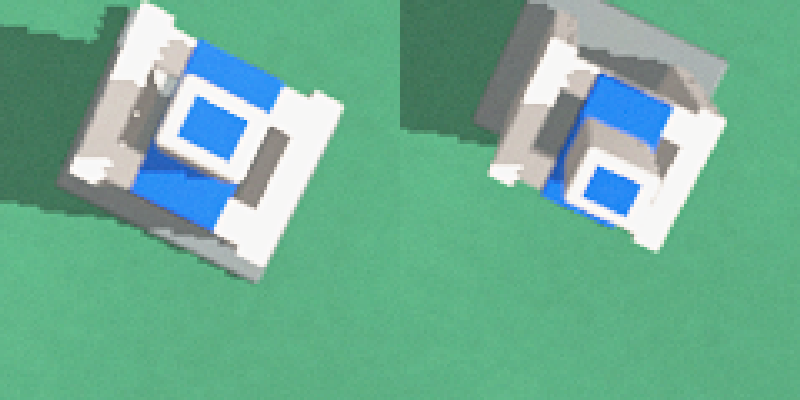

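Probe top is at (0.4805, −0.3602, 0.169), the same in both views; the stand is turned about −26°. Take the probe, check the cups by wrist view, and rinse.

```bash
cat >> h.py <<'E'
PY=np.radians(154.);PB=np.array([.4805,-.3602])
def check(tag):
    for c,p in(("blue",(.55,-.24,.3)),("yellow",(.55,-.05,.3))):
        if get_obs()["position"][1]>0 and c=="blue": pass
        bot.reach(p,q(np.pi/2));bot.dwell(.15);d=snap("wrist",tag+c);xy,a=DK[c]
        try: f=cupat(d,c,xy,a);print(tag,c,np.round((f[0]-xy)*1e3,1),"r",round(f[1],4),"dyaw",np.degrees(f[3]-a).round(1),flush=True)
        except Exception as e: print(tag,c,"FAIL",repr(e)[:80]);return False
        if np.hypot(*(f[0]-xy))>.004 or not abs(f[3]-a)<.06: return False
    return True
def dip(xy,z):
    bot.reach([*xy,.25],q(PY));bot.servo_line([*xy,z],velocity=.12);bot.dwell(1.);o=get_obs()
    bot.servo_line([*xy,.25],velocity=.15);print("dip",np.round(o["position"],3),o["wrist_force"].round(1),o["gripper_width"].round(4),o["time_s"],flush=True)
E
python3 - <<'E'
from h import *
ok=check("a");print(ok)
if ok:
    bot.reach([*PB,.22],q(PY));bot.servo_line([*PB,.148],velocity=.1);hand.move_gripper(.005,50);o=get_obs();print(o["gripper_width"],o["grip_force"])
    bot.servo_line([*PB,.29],velocity=.12);print(get_obs()["gripper_width"])
    ok=check("b");print(ok,get_obs()["time_s"])
    cv2.imwrite("pics/v.png",np.hstack([cv2.resize(cv2.imread(f"pics/b{c}.png"),(400,250)) for c in DK]))
E
```

```text
a blue [1.3 0. ] r 0.0221 dyaw -0.3
a yellow [-1.1 -0.5] r 0.0221 dyaw -0.1
True
0.019453130453756674 49.18691575527191
0.019313618791349855
b blue [-11.7   1. ] r 0.0249 dyaw 0.8
False 31.4667[ WARN:0@15.484] global loadsave.cpp:275 findDecoder imread_('pics/byellow.png'): can't open/read file: check file path/integrity
Traceback (most recent call last):
cv2.error: OpenCV(4.12.0) /io/opencv/modules/imgproc/src/resize.cpp:4208: error: (-215:Assertion failed) !ssize.empty() in function 'resize'
```

View pics/bblue.png

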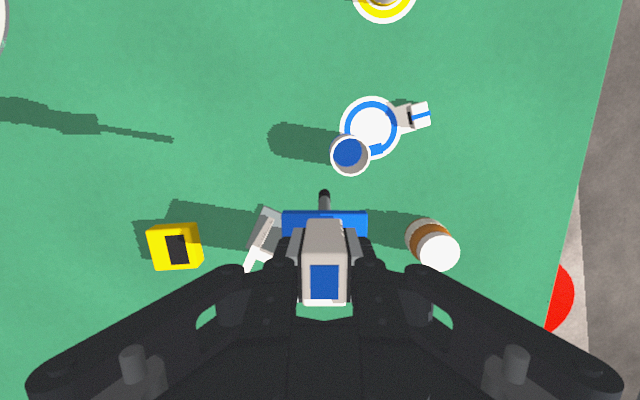

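The blue cup has been knocked: its rim is now at (350,155) with the tab at (377,148), off its dock. I'll hang the probe back, then look again.

```bash
cat >> h.py <<'E'
def rehang():
    bot.reach([*PB,.29],q(PY));bot.servo_line([*PB,.17],velocity=.12);bot.servo_line([*PB,.1485],velocity=.05);bot.dwell(.2)
    hand.move_gripper(.085);print("hung",get_obs()["wrist_force"].round(1));bot.servo_line([*PB,.24],velocity=.15)
E
python3 - <<'E'
from h import *
rehang()
g=plane(load("bblue"),(350,155),.07)[:2];print(g)
for i,p in enumerate([(.55,-.26,.3),(.5,-.2,.3)]):
    bot.reach(p,q(np.pi/2));bot.dwell(.2);d=snap("wrist",f"k{i}")
    f=cupat(d,"blue",g,.1);print(f,rim(d,f[0],.07,.026))
    x,y=proj(d,[*f[0],.07]).astype(int)
    cv2.imwrite(f"pics/k{i}c.png",cv2.resize(d["frame"][max(0,y-50):y+50,x-50:x+50,::-1],(400,400),interpolation=0))
cv2.imwrite("pics/k.png",np.hstack([cv2.imread(f"pics/k{i}c.png") for i in(0,1)]))
E
```

```text
hung [ 0.1 -0.1 -0.9]
[ 0.58204011 -0.21649104]
(array([ 0.58223699, -0.21751664]), np.float64(0.021975476078074842), np.int64(100), np.float64(0.22062814264810401), np.int64(112)) (array([ 0.58182987, -0.21621534]), np.float64(0.026827496515312018), np.int64(77))
(array([ 0.58224265, -0.2175573 ]), np.float64(0.021918680552600548), np.int64(94), np.float64(0.2992595880907296), np.int64(110)) (array([ 0.58181711, -0.21637445]), np.float64(0.026656977612274424), np.int64(51))
```

View pics/k.png

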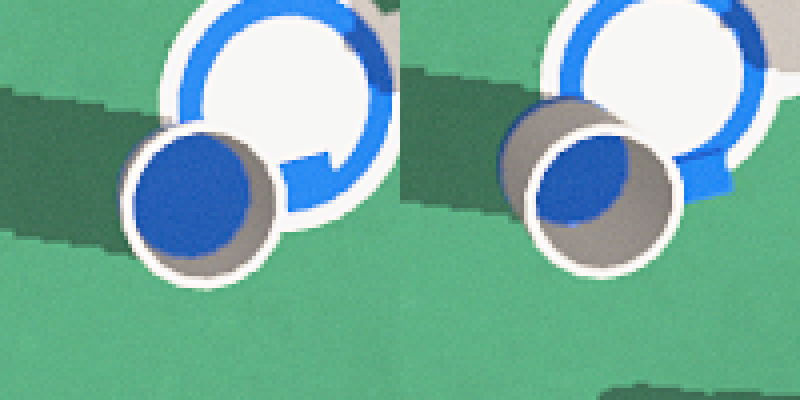

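The blue cup is upright at (0.5822, −0.2175). From the right crop its tab points about 14°: outer-end middle (728,171), rim centre (603,202). Setting it back.

```bash
python3 - <<'E'
from h import *
xy,a=DK["blue"]
print(pick([.5822,-.2175],.245)); place(xy,a)
print(check("d"),get_obs()["time_s"])
E
```

```text
(0.052170027535649116, 30.950088165700436)
d blue [-0.2 -0.3] r 0.022 dyaw 0.8
d yellow [-1.2 -0.6] r 0.0221 dyaw -0.1
True 47.1
```

```bash
python3 - <<'E'
from h import *
bot.reach([.47,-.44,.3],q(np.pi/2));bot.dwell(.2);d=snap("wrist","p3");b=near(d,"blue",[*PB,.169],100);X=plane(d,b[1],.169);print("probe",X,b[0])
assert np.hypot(*(X[:2]-PB))<.004
bot.reach([*PB,.22],q(PY));bot.servo_line([*PB,.148],velocity=.1);hand.move_gripper(.005,50);o=get_obs();print(o["gripper_width"],o["grip_force"])
bot.servo_line([*PB,.29],velocity=.12)
ok=check("e");print(ok,get_obs()["time_s"])
if ok:
    pot=[.4946,.3606]
    bot.reach([.47,.22,.3],q(np.pi/2));bot.dwell(.15);f=rim(snap("wrist","pt"),pot,.055,.036);print("pot",f[0],f[1])
    if np.hypot(*(f[0]-pot))<.01:
        dip(f[0],.148);dip(DK["yellow"][0]+[-.001,0],.15);dip(DK["blue"][0],.15);dip(f[0],.148)
        rehang();print(check("f"),get_obs()["time_s"])
E
```

```text
probe [ 0.47975353 -0.36055869  0.169     ] 222
0.020053489085129373 49.17794108390808
e blue [-0.1 -0.2] r 0.022 dyaw 0.8
e yellow [-1.2 -0.4] r 0.022 dyaw -0.4
True 54.9917
pot [0.49453702 0.36060102] 0.03575342055165046Traceback (most recent call last):
  File "<stdin>", line 11, in <module>
  File "h.py", line 89, in dip
    bot.servo_line([*xy,.25],velocity=.15);print("dip",np.round(o["position"],3),o["wrist_force"].round(1),o["gripper_width"].round(4),o["time_s"],flush=True)
                                                                                                           ^^^^^^^^^^^^^^^^^^^^^^^^
AttributeError: 'float' object has no attribute 'round'
```

The first pot dip was done and the probe raised again; only the print failed. Continuing from there.

```bash
sed -i 's/o\["gripper_width"\].round(4)/round(o["gripper_width"],4)/' h.py; python3 - <<'E'
from h import *
o=get_obs();print(o["position"],o["gripper_width"],o["time_s"])
dip(DK["yellow"][0]+[-.001,0],.15);dip(DK["blue"][0],.15)
pot=[.4945,.3606]
bot.reach([.47,.22,.3],q(np.pi/2));bot.dwell(.15);d=snap("wrist","pt2");f=rim(d,pot,.055,.036);print("pot",f[0],f[1])
if np.hypot(*(f[0]-pot))<.01:
    dip(f[0],.148);rehang();print(check("f"))
    bot.reach([.47,-.44,.3],q(np.pi/2));bot.dwell(.2);d=snap("wrist","p4");b=near(d,"blue",[*PB,.169],100);print("probe",plane(d,b[1],.169),get_obs()["time_s"])
    t=snap("top","t9");cv2.imwrite("pics/fin.png",np.hstack([cv2.resize(cv2.imread(f"pics/{n}.png"),(400,250)) for n in("t9","p4")]))
E
```

```text
[0.49408198 0.36025183 0.2491391 ] 0.019405558228614766 60.0
dip [0.628 0.    0.15 ] [-0.2  0.3 -1.1] 0.0191 63.4167
dip [ 0.618 -0.185  0.15 ] [-0.5  0.6 -0.2] 0.0193 66.9833
pot [0.49462724 0.36066193] 0.035741356277464685
dip [0.495 0.361 0.148] [ 0.6 -0.8  0.4] 0.0193 72.5
hung [-0.2 -0.3 -0.3]
f blue [-0.2 -0.3] r 0.022 dyaw 1.0
f yellow [-1.2 -0.5] r 0.0221 dyaw -0.2
True
probe [ 0.4793574  -0.36031879  0.169     ] 83.3667
```

View pics/fin.png

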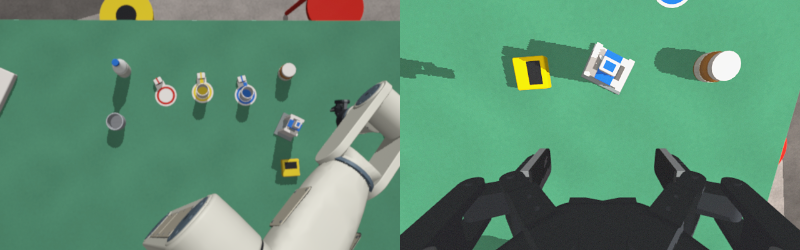

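Final view: both cups are in their docks facing the heads, the probe hangs in its stand, and everything else is where it was.

```bash
python3 -c "from h import *;print(hand_in())"
```

```text
the job is handed in; nothing more can be done
None
```

The job is done and handed in at about 83 s: the yellow and blue cups stand centred within 1.5 mm and face their readers within 1° (no red cup was there; blue was knocked aside once and reset before the dips), the probe was dipped pot, yellow, blue, pot, and it hangs back in its stand.

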